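# Try a bush on the gudgeon pin and show its bore to the inspection camera

### The arm

A 6-joint arm with a two-finger parallel gripper is mounted at the origin on a cart in front of the work surface, level with it; the furniture and walls round the work are solid. World frame = base frame: x ahead of the robot, y to its left, z up, the work surface at z = 0. Lengths are in mm, angles in rad, forces in N, time in s.
With the tool pointing down it reaches from about 325 to 900 mm from the base axis. Payload 6.1 kg.
Tool frame: the origin (TCP) lies at the very end of the fingers, on their centre line; the grasp point (between the pads) lies 19 mm behind it; z points along the fingers, y is the line along which they close (so a half turn about z gives the same grasp; the last joint's range is limited). The gripper opens to 87 mm and grips with 3 to 60 N. Pads are 19 mm wide; open, the fingers measure 117 mm over their backs; the gripper's body (75 mm by 190 mm) begins 51 mm behind the grasp point.
Start: joints at [-1.369, 0.22, 1.526, -0, 1.395, -0.126], TCP at [201.218, -591.715, 222.538] pointing down, gripper open.
Joint ranges: [-2.98, 2.98], [-0.91, 2.08], [0.09, 2.57], [-1.24, 4.39], [0.2, 2.65], [-2.68, 2.68]. Speed limits (rad/s): [2.57, 2.57, 3.01, 3.14, 3.14, 3.14].

### API

Orientations are given as a unit quaternion [w, x, y, z].
In Python, from rig import ctrl, fingers, kinematics, vision, close_job, telemetry gives the robot as it stands. The module is installed in compiled form; this text tells all that it offers. Calls block until the motion is done:
- ctrl.move_to(position, orientation): joint-space move of the TCP to a pose.
- ctrl.move_l(position, frame=None, feed=150): straight line of the TCP; frame=None keeps the orientation; feed is the mean speed in mm/s.
- ctrl.goto_joints(angles): joint-space move.
- fingers.move_gripper(opening, newtons=None): finger opening in mm; newtons is the grip in N (None keeps the last); returns when the fingers have stopped.
- ctrl.wait(seconds).
- kinematics.inverse_kinematics(position, orientation): joint angles nearest the present ones, or None.
- vision.get_image(name): name is "scene" or "top"; returns the picture (420x560x3 uint8, blue, green, red); there is no depth.
- vision.camera_params(name): a dict with "camera_matrix" (3x3 intrinsics, pixels), "distortion" ([k1, k2, p1, p2, k3] as OpenCV has them; the pictures are not rectified), "cam_to_world" (4x4, takes a point from camera to world coordinates). Camera axes: x right, y up, looking along -z (the intrinsics and any distortion apply to the point x, -y, -z); pixel columns grow to the right and rows downward; lengths in mm; the calibration is good to about 2 mm. A picture is of the moment at which its call begins. camera_params takes no time and is no camera call.
A pose or a line that the arm cannot do raises ctrl.MotionError and nothing moves.
- close_job(): hands the job in, once; it reports no verdict.
Trained networks look in the newest picture that a camera, given by its name, has taken for a name from the list of things; names that differ only in an ending like _2 or _b are one class to them, and where a whole thing is asked for, a point or a joint stands for the part that bears it (a point fixed in the world has none). Each returns a list of dicts, best first, with "conf" (0 to 1); they miss things now and then, are a little off and sometimes report something else, mostly with a low value. They report only what shows in the picture. A call takes as long as a camera call. They do not tell look-alikes from the thing itself.
- vision.find_in(camera, label): "position" ([row, column] in pixels, amid what is visible of it).
- vision.trace(camera, label): "mask" (420x560 bool, what is visible of it) and "position" ([row, column] in pixels, amid what is visible of it).
- vision.pinpoint(camera, label): "position" ([row, column] in pixels: a listed point, or the origin of a listed thing).
Readings, each from a call of its own:
- telemetry.get_clock(): time.
- telemetry.get_qpos(): joint angles.
- telemetry.get_joint_vel(): joint speeds.
- telemetry.get_joint_torque(): joint torques, N m.
- telemetry.get_tool_pos(): TCP position.
- telemetry.get_tcp_rot(): TCP orientation.
- telemetry.get_contact_force(): force on the tool from outside, world axes, zero at the start.
- telemetry.get_ft_torque(): the same for the moment, N m.
- telemetry.get_finger_gap(): finger opening in mm.
Only numpy, scipy, OpenCV 4.12 (cv2) and the standard library are available. Lean on these libraries where they do the work, as an engineer would, in place of code of your own. Each camera call takes 0.05 s, during which the arm holds its last target. There are 200 camera calls.

### The job

Take the longest of the three bronze bushes off the V-rail and slide it along the gudgeon pin clamped in the vice until its end meets the jaws, to prove that the bore is clear right through. Draw it off again and hold it level in front of the inspection camera for the picture: its bore looking straight into the lens, its middle on the lens's axis and 10 cm in front of the glass. Finish while still holding it there, in the air and at rest, and leave the other two bushes lying on the rail.

Things in the scene. Friction and masses are not known exactly. Their poses are not given: they have to be found in the camera images.
- bush_long_mid (a point): centre of the longest bush, the one to test: a plain bronze tube lying on the V-rail, outside diameter 28 mm, bore 20 mm right through, length 36 mm, about 80 g. The x axis runs along the bore; both ends are alike. Its centre is 58 mm above the bench; fingers can pass down on both sides of it, to 20 mm above the bench
- bush_short_mid (a point): centre of the short bush on the same rail (outside diameter 28 mm, bore 20 mm, length 18 mm), x along its bore; to be left lying
- bush_thick_mid (a point): centre of the thick bush on the same rail (outside diameter 34 mm, bore 23 mm, length 26 mm), x along its bore; to be left lying
- v_rail: grey steel V-rail 190 mm long, fixed, on a foot plate 56 mm wide and 8 mm thick; origin at the centre of its underside, x along the groove. The groove part is only 22 mm wide and its upper edges are 48 mm above the bench. The three bushes lie on it in a row about 56 mm apart, in any order
- vice: small grey machine vice, fixed, holding the gudgeon pin between its two jaws; origin on the bench under the middle of the jaws. The pin comes out of the jaws' flat end face, square to it, towards -x. The jaws are 70 mm long (x), reach 43 mm to the +y and 35 mm to the -y side of the pin, and end 14 mm above the pin's axis; the screw lies low on the -y side, 54 mm high at most
- pin_root (a point): point on the axis of the gudgeon pin where it comes out of the vice's jaws; -x runs outward along the pin, z is up. The pin is a level, fixed steel bar, diameter 18 mm, 60 mm proud of the jaws, 70 mm above the bench, its nose chamfered over the last 5 mm. When the long bush's end lies against the jaws its centre is 18 mm out from this point
- pin_tip (a point): centre of the free end of the gudgeon pin, 60 mm from the jaws; same axes as pin_root
- lens (a point): centre of the front glass of the inspection camera, a level grey cylinder with a black lens ring 42 mm across, on a fixed post with a round foot. The camera looks along -x of this frame, level; z is up. The bush's centre belongs 100 mm out along -x. The post stands 92 mm behind the glass, its top 245 mm above the bench; the head is clamped 150 to 210 mm above the bench
Things that resemble listed ones, but are neither listed nor needed, are in the scene too. What is shaped like the part that bears bush_short_mid but turquoise is not meant.

How it is judged:
By the outcome, as a careful person would: the job done as asked, in the order asked, and still so for the second after the job is handed in, while the arm keeps its last pose, push and grip.
It also fails if it takes over 51 s, if anything falls off the work surface, if the arm or the gripper's body presses on something with over 40 N, if the wrist force passes 120 N, or if a joint passes its speed limit or range.

## Working session

There is one attempt and no reset: what is moved stays moved. The work goes in short steps, each a Python script; the robot and the scene stay as the last script left them, time stands still between calls to the robot, and variables do not carry over. Pictures are saved under pics/ and viewed, on a budget of 10 in all, crops included, one or two more only if the job needs it, and the job is handed in when it is done.

```bash
mkdir -p pics; cat > h.py <<'E'
import numpy as np, cv2
from rig import ctrl, fingers, kinematics, vision, close_job, telemetry
def ray(cam,rc):
    p=vision.camera_params(cam);K=np.array(p["camera_matrix"],float);D=np.array(p["distortion"],float);T=np.array(p["cam_to_world"],float)
    u=cv2.undistortPoints(np.array([[[rc[1],rc[0]]]],float),K,D)[0,0]
    d=T[:3,:3]@np.array([u[0],-u[1],-1.]);return T[:3,3],d/np.linalg.norm(d)
def atz(cam,rc,z):
    o,d=ray(cam,rc);return o+d*(z-o[2])/d[2]
def proj(cam,P):
    p=vision.camera_params(cam);K=np.array(p["camera_matrix"],float);D=np.array(p["distortion"],float);T=np.array(p["cam_to_world"],float)
    c=(np.atleast_2d(P)-T[:3,3])@T[:3,:3];c=c*[1,-1,-1]
    return cv2.projectPoints(c,np.zeros(3),np.zeros(3),K,D)[0][:,0,::-1]
def tri(r1,r2):
    (a,u),(b,v)=r1,r2
    s=np.linalg.lstsq(np.c_[u,-v],b-a,rcond=None)[0]
    p,q=a+u*s[0],b+v*s[1];return (p+q)/2,np.linalg.norm(p-q)
E
python3 - <<'E'
from h import *
np.set_printoptions(precision=1,suppress=True)
for c in("scene","top"):
    im=vision.get_image(c);cv2.imwrite(f"pics/{c}0.png",im)
    p=vision.camera_params(c);print(c,np.array(p["cam_to_world"])[:3],p["camera_matrix"][0])
Z=dict(bush_long_mid=58,bush_short_mid=58,bush_thick_mid=61,v_rail=0,vice=0,pin_root=70,pin_tip=70,lens=180)
for l,z in Z.items():
    R={}
    for c in("scene","top"):
        R[c]=vision.pinpoint(c,l)
        for r in R[c]: print(l,c,np.array(r["position"]),round(r["conf"],2),atz(c,r["position"],z))
    if R["scene"] and R["top"]: print("   tri",*tri(ray("scene",R["scene"][0]["position"]),ray("top",R["top"][0]["position"])))
E
```

```text
scene [[ -0.8   0.3  -0.4  60.5]
 [ -0.5  -0.5   0.7 685.4]
 [  0.    0.8   0.6 662.3]] [423.9   0.  285.6]
top [[  -0.1    1.    -0.2  259. ]
 [  -1.    -0.1    0.    -1. ]
 [   0.     0.2    1.  1286.1]] [530.1   0.  279.7]
bush_long_mid scene [274.3 235.4] 0.72 [484.7 198.4  58. ]
bush_long_mid scene [189.  330.7] 0.42 [ 473.3 -202.6   58. ]
bush_long_mid top [233.6 194.4] 0.66 [487.7 187.5  58. ]
   tri [490.7 189.7  47.6] 2.4293934343691563
bush_short_mid scene [282.4 255.8] 0.5 [436.1 194.7  58. ]
bush_short_mid top [255.7 189.1] 0.52 [435.8 201.3  58. ]
bush_short_mid top [279.8 154.3] 0.39 [383.3 284.4  58. ]
   tri [433.8 199.7  63.8] 2.5802293935649474
bush_thick_mid scene [257.9 216.1] 0.48 [548.1 183.5  61. ]
bush_thick_mid top [259.4 194.6] 0.53 [426.  188.1  61. ]
bush_thick_mid top [206.8 195.9] 0.51 [551.7 182.1  61. ]
   tri [459.2 208.1 113. ] 96.3479367556124
v_rail scene [290.8 239.3] 0.86 [487.  187.3   0. ]
v_rail top [234.1 196.4] 0.92 [497.  191.5   0. ]
   tri [492.1 189.    0.3] 10.48727188743483
vice top [214.9 386.9] 0.73 [ 519.3 -283.8    0. ]
pin_root scene [170.6 339.8] 0.68 [ 489.  -287.2   70. ]
pin_root top [225.2 388.6] 0.77 [ 480.2 -270.    70. ]
   tri [ 478.9 -266.9   82.5] 2.0543283502448046
pin_tip scene [178.1 353. ] 0.64 [ 439.8 -269.4   70. ]
pin_tip top [246.1 387.3] 0.56 [ 431.  -262.1   70. ]
   tri [ 432.8 -259.8   76.4] 5.828026530145419
lens scene [142.6 279.4] 0.69 [ 606.6 -153.4  180. ]
lens scene [289.1 238.8] 0.43 [374.  320.2 180. ]
lens top [159.7 343.2] 0.71 [ 611.4 -160.2  180. ]
   tri [ 612.2 -161.1  175.6] 1.1428173238824333
```

View pics/scene0.png

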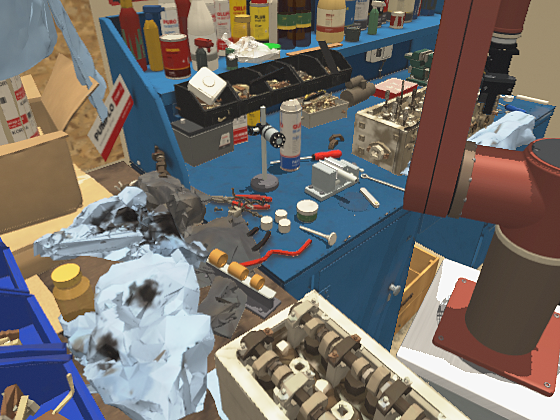

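View pics/top0.png

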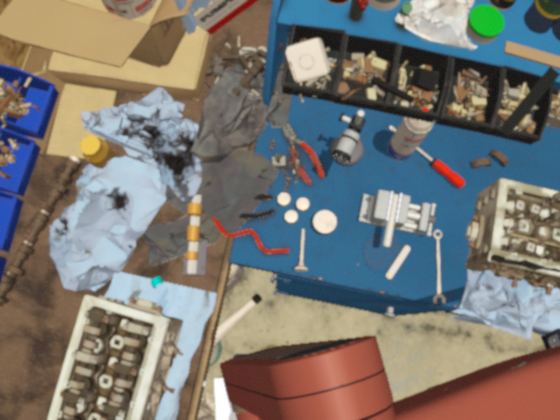

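The scene view shows three bronze bushes on the rail near (258,217), (270,238) and (282,257). The vice with its pin is near (180,340) and the inspection camera near (140,275). The top view has the rail at column 195, rows 195–275, the vice at (212,390) and the camera at (140,345). The candidates for the long bush are those three, plus a turquoise scrap at top (281,156) and a pale pin lying loose at top (262,398), neither of which is meant. Next I'll take close crops.

```bash
python3 - <<'E'
from h import *
np.set_printoptions(precision=1,suppress=True)
s=cv2.imread("pics/scene0.png");t=cv2.imread("pics/top0.png")
z=lambda im,r,c,h,w,f:cv2.resize(im[r:r+h,c:c+w],(400,300),interpolation=cv2.INTER_CUBIC)
cv2.imwrite("pics/c1.png",np.vstack([np.hstack([z(s,240,195,75,100,4),z(t,190,150,90,120,4)]),np.hstack([z(s,110,240,105,140,4),z(t,100,320,150,200,4)])]))
for l in("bush_long_mid","bush_short_mid","bush_thick_mid","lens","pin_tip","v_rail"):
  for c in("scene","top"):
    for r in vision.trace(c,l):
        m=r["mask"].astype(np.uint8);n=int(m.sum())
        if n<5: continue
        pts=np.argwhere(m)[:,::-1].astype(np.float32);print(l,c,np.array(r["position"]),round(r["conf"],2),n,cv2.minAreaRect(pts))
E
```

```text
bush_long_mid scene [273.6 239.2] 0.72 263 ((237.60000610351562, 271.3000183105469), (21.0190372467041, 13.416407585144043), 26.56505012512207)
bush_long_mid top [214.1 391.9] 0.7 2453 ((395.7984619140625, 220.45755004882812), (74.98780822753906, 54.026248931884766), 11.888657569885254)
bush_long_mid top [235.1 191.3] 0.56 167 ((192.5, 233.5), (15.0, 11.0), 90.0)
bush_short_mid scene [282.  256.7] 0.73 183 ((256.9000244140625, 281.7000427246094), (13.86362075805664, 14.758047103881836), 26.56505012512207)
bush_short_mid top [278.7 157. ] 0.67 93 ((155.7307586669922, 281.3461608886719), (8.597853660583496, 11.371355056762695), 56.30992889404297)
bush_short_mid top [256.2 192.4] 0.45 116 ((191.0, 254.5), (9.0, 12.0), 90.0)
bush_thick_mid scene [259.5 216.6] 0.56 258 ((217.90003967285156, 258.20001220703125), (17.88854217529297, 15.652474403381348), 26.56505012512207)
bush_thick_mid top [207.6 196.2] 0.73 171 ((194.5, 209.0), (12.0, 13.0), 90.0)
lens scene [132.3 269.8] 0.84 419 ((267.73211669921875, 133.43551635742188), (36.97999572753906, 16.692096710205078), 29.47589111328125)
lens top [137.1 348.7] 0.68 780 ((348.0, 138.00001525878906), (25.69634246826172, 47.8781623840332), 11.633633613586426)
pin_tip scene [177.7 330.2] 0.69 1602 ((331.35748291015625, 175.38003540039062), (36.146793365478516, 61.17150115966797), 62.7004280090332)
pin_tip top [216.5 395.4] 0.67 2468 ((395.4410705566406, 220.7593231201172), (74.86360168457031, 54.917701721191406), 12.804265975952148)
v_rail scene [298.6 253.6] 0.81 1184 ((240.13821411132812, 286.9970397949219), (83.82926940917969, 29.758241653442383), 32.47119140625)
v_rail top [258.1 196.9] 0.97 775 ((196.00462341308594, 234.91693115234375), (22.409887313842773, 80.15418243408203), 3.1798300743103027)
```

View pics/c1.png

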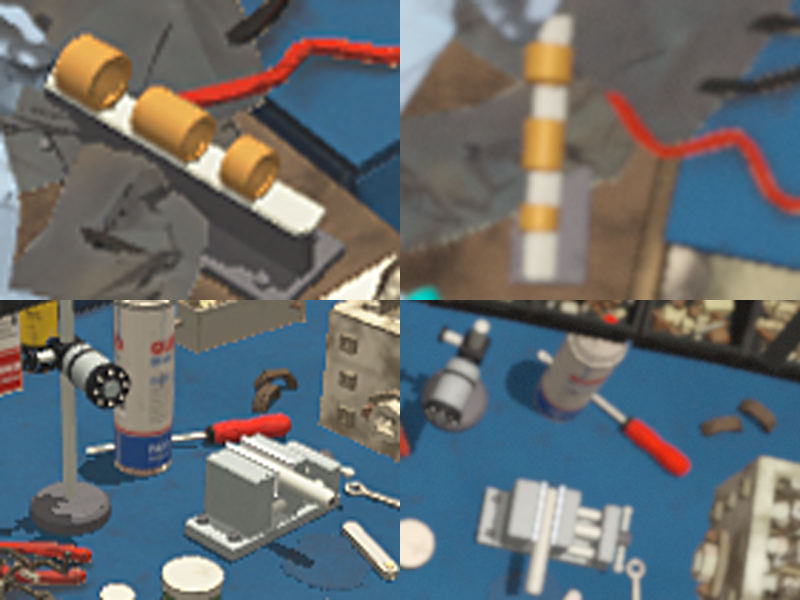

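The middle bush is clearly the longest: its silhouette is 15 px long, against 12 and 9 for the others. I'll go up and across, hover over it, then check.

```bash
cat >> h.py <<'E'
from scipy.spatial.transform import Rotation as R
def quat(yaw):  # tool z down; tool x along world (cos yaw, sin yaw), y closes across
    q=(R.from_euler('z',yaw)*R.from_euler('x',np.pi)).as_quat();return [q[3],q[0],q[1],q[2]]
E
python3 - <<'E'
from h import *
np.set_printoptions(precision=3,suppress=True)
P=[atz("top",rc,z) for rc,z in(((209,194.5),61),((233.5,192.5),58),((254.5,191.),58))]
S=[atz("scene",rc,z) for rc,z in(((258.2,217.9),61),((271.3,237.6),58),((281.7,256.9),58))]
T=[tri(ray("top",a),ray("scene",b))[0] for a,b in zip([(209,194.5),(233.5,192.5),(254.5,191)],[(258.2,217.9),(271.3,237.6),(281.7,256.9)])]
print(np.array(P),np.array(S),np.array(T))
for A in(P,S): d=A[0]-A[2];print("yaw",np.arctan2(d[1],d[0]),np.linalg.norm(d))
q0=telemetry.get_tcp_rot();print(q0,quat(0),telemetry.get_clock())
E
```

```text
[[546.503 185.532  61.   ]
 [488.17  192.037  58.   ]
 [438.393 196.726  58.   ]] [[544.225 182.13   61.   ]
 [486.348 188.944  58.   ]
 [435.377 191.9    58.   ]] [[544.434 184.297  63.049]
 [486.452 190.99   60.011]
 [435.776 195.127  61.181]]
yaw -0.10317255215853535 108.7292201596569
yaw -0.08951533701773662 109.3263460384085
[ 0.     0.987  0.163 -0.   ] [np.float64(6.123233995736766e-17), np.float64(1.0), np.float64(0.0), np.float64(0.0)] 1.5
```

```bash
python3 - <<'E'
from h import *
np.set_printoptions(precision=2,suppress=True)
p=telemetry.get_tool_pos()
ctrl.move_l([p[0],p[1],330])
for yaw in(-.096,np.pi-.096):
    j=kinematics.inverse_kinematics([487,190.5,150],quat(yaw));print(yaw,None if j is None else np.array(j))
ctrl.move_to([487,190.5,330],quat(-.096))
ctrl.move_l([487,190.5,110])
print(telemetry.get_clock(),np.array(telemetry.get_tool_pos()),np.array(telemetry.get_qpos()))
s=vision.get_image("scene");t=vision.get_image("top")
z=lambda im,r,c,h,w:cv2.resize(im[r:r+h,c:c+w],(400,450),interpolation=cv2.INTER_CUBIC)
a=z(s,190,180,135,120)
b=z(t,165,130,135,120)
cv2.imwrite("pics/c2.png",np.hstack([a,b]))
print(proj("scene",[487,190.5,110]),proj("top",[487,190.5,110]))
E
```

```text
-0.096 [ 0.22  0.04  1.86 -0.    1.24  1.89]
3.045592653589793 [ 0.22  0.04  1.86  0.    1.24 -1.25]
6.9083 [487.78 190.7  111.02] [0.22 0.09 1.89 0.   1.16 1.89]
[[252.29 235.43]] [[229.95 189.51]]
```

View pics/c2.png

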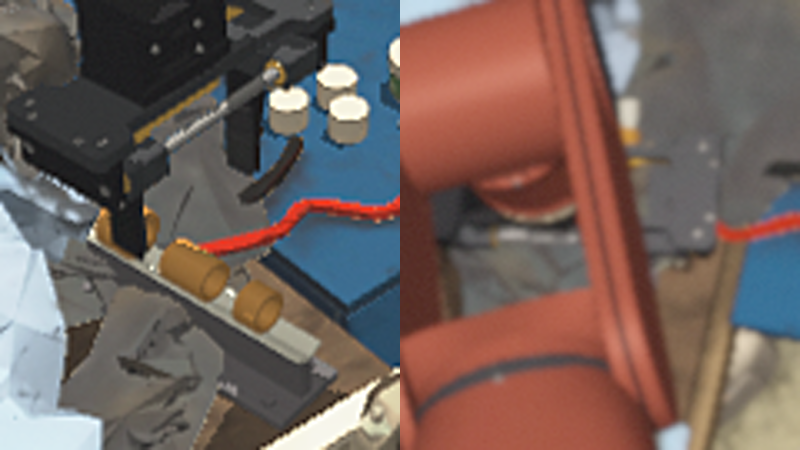

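The crop shows the fingers straddling the middle bush, with their midpoint near scene (254,236) against a predicted (252,235). The calibration agrees, so I'll descend and grip.

```bash
python3 - <<'E'
from h import *
np.set_printoptions(precision=2,suppress=True)
ctrl.move_l([487,190.5,39.5],feed=120)
print(np.array(telemetry.get_tool_pos()),np.array(telemetry.get_contact_force()))
fingers.move_gripper(20,30)
print(telemetry.get_finger_gap(),np.array(telemetry.get_contact_force()),np.array(telemetry.get_tool_pos()))
ctrl.move_l([487,190.5,130],feed=120)
ctrl.wait(.2)
print(telemetry.get_clock(),telemetry.get_finger_gap(),np.array(telemetry.get_tool_pos()),np.array(telemetry.get_contact_force()))
s=vision.get_image("scene")
m=vision.trace("scene","bush_long_mid");m2=vision.pinpoint("scene","bush_long_mid")
print([(r["position"],r["conf"]) for r in m+m2],proj("scene",[487,190.5,149]))
cv2.imwrite("pics/c3.png",np.hstack([cv2.resize(s[200:300,190:280],(400,444),interpolation=cv2.INTER_CUBIC),np.zeros((444,1,3),np.uint8)]))
E
```

```text
[487.51 190.62  40.02] [-0.29  0.83  1.07]
27.274064338835633 [-1.28 -4.83  2.94] [486.91 189.72  39.56]
9.85 27.50532546630853 [486.33 190.34 128.95] [ 0.75  0.38 -0.52]
[([242.6, 238.6], 0.55), ([240.8, 234.0], 0.64)] [[236.9  234.28]]
```

View pics/c3.png

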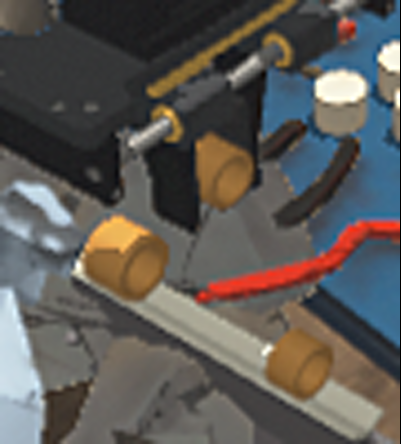

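The bush is held level, with scene centre near (239,241), and the other two are still on the rail. Now I'll take a fine measurement of the pin and lens from the initial, unobstructed pictures.

```bash
python3 - <<'E'
from h import *
s=cv2.imread("pics/scene0.png");t=cv2.imread("pics/top0.png")
def z(im,r,c,h,w):
    o=cv2.resize(im[r:r+h,c:c+w],(400,300),interpolation=cv2.INTER_CUBIC);k=400/w
    for i in range(0,h,5): cv2.putText(o,str(r+i),(0,int((i+.5)*k)+3),0,.3,(0,0,255));cv2.line(o,(22,int((i+.5)*k)),(28,int((i+.5)*k)),(0,0,255))
    for i in range(0,w,5): cv2.putText(o,str(c+i),(int((i+.5)*k)-8,8),0,.3,(0,255,0));cv2.line(o,(int((i+.5)*k),10),(int((i+.5)*k),16),(0,255,0))
    return o
cv2.imwrite("pics/c4.png",np.vstack([np.hstack([z(s,156,318,36,48),z(t,215,366,36,48)]),np.hstack([z(s,114,245,36,48),z(t,110,318,60,80)])]))
E
```

```text
(no output)
```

View pics/c4.png

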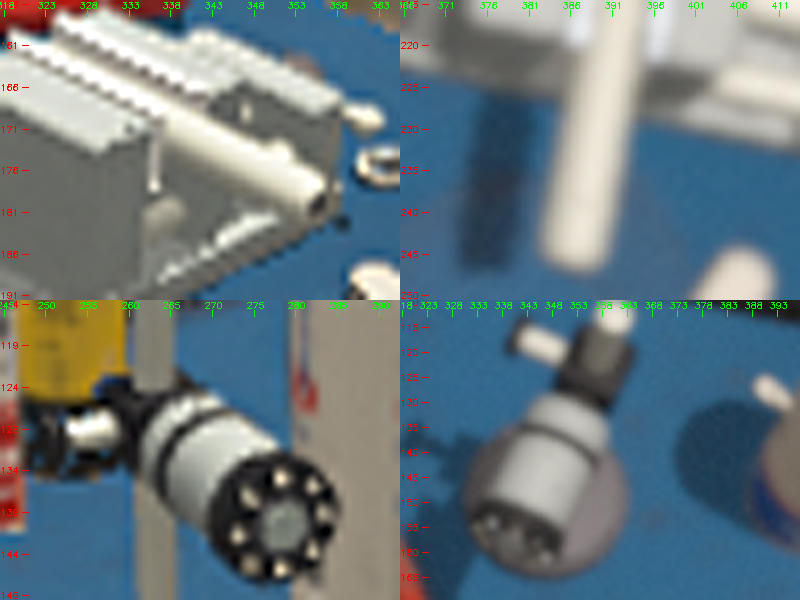

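```bash
python3 - <<'E'
from h import *
np.set_printoptions(precision=1,suppress=True)
print("pin top",[atz("top",p,70) for p in((226.5,389.7),(243.3,386.4),(246.7,385.9))])
print("pin scn",[atz("scene",p,70) for p in((171.1,339.1),(174.7,346.3),(179,355.7))])
for n,a,b in(("me",(157.5,340.1),(140.2,278.2)),("ring c",(156.5,340.3),(139.5,277.4)),("net",(159.7,343.2),(142.6,279.4))): print("lens",n,*tri(ray("top",a),ray("scene",b)))
# head axis in top
A=[atz("top",((y-300)/5-.5+110,(x-400)/5-.5+318),178) for x,y in((567,415),(533,505))];d=A[0]-A[1];print("axis",A,np.arctan2(d[1],d[0]))
f=(atz("top",(149.5,346.7),8),atz("scene",(181.5,264.2),8));print("foot",f)
pl=[proj("top",[612,-161,176])[0],proj("scene",[612,-161,176])[0]];print(pl)
E
```

```text
pin top [array([ 477. , -272.3,   70. ]), array([ 437.7, -260.7,   70. ]), array([ 429.8, -258.7,   70. ])]
pin scn [array([ 489.4, -283.5,   70. ]), array([ 463.4, -276.3,   70. ]), array([ 431.5, -269. ,   70. ])]
lens me [ 613.  -153.9  185.5] 4.149090936689335
lens ring c [ 615.3 -154.2  186.7] 3.384455258863672
lens net [ 612.2 -161.1  175.6] 1.1428173238824202
axis [array([ 674.5, -183. ,  178. ]), array([ 633.1, -164.3,  178. ])] -0.42632473594897646
foot (array([ 692.8, -196.2,    8. ]), array([ 694.2, -204.7,    8. ]))
[array([160. , 343.3]), array([142.4, 279.2])]
```

```bash
python3 - <<'E'
from h import *
np.set_printoptions(precision=2,suppress=True)
yaw=-.266;u=np.array([np.cos(yaw),np.sin(yaw),0]);tip=np.array([430.6,-264,70.])
pre=tip-40*u-[0,0,19]
ctrl.move_l([487,190.5,200],feed=200)
ctrl.move_to(list(pre+[0,0,110]),quat(yaw))
ctrl.move_l(list(pre),feed=150);ctrl.wait(.3)
p=np.array(telemetry.get_tool_pos());print(telemetry.get_clock(),pre,p,np.array(telemetry.get_contact_force()),telemetry.get_finger_gap())
s=vision.get_image("scene");t=vision.get_image("top");cv2.imwrite("pics/s5.png",s);cv2.imwrite("pics/t5.png",t)
g=p+[0,0,19];print("proj bush",proj("scene",g),proj("top",g),proj("scene",[g-18*u,g+18*u]))
for c in("scene","top"):
  for l in("bush_long_mid","pin_tip"): print(c,l,[(np.array(r["position"]),r["conf"]) for r in vision.pinpoint(c,l)])
def z(im,r,c,h,w):
    o=cv2.resize(im[r:r+h,c:c+w],(400,300),interpolation=cv2.INTER_CUBIC);k=400/w
    for i in range(0,h,5): cv2.putText(o,str(r+i),(0,int((i+.5)*k)+3),0,.3,(0,0,255));cv2.line(o,(22,int((i+.5)*k)),(28,int((i+.5)*k)),(0,0,255))
    for i in range(0,w,5): cv2.putText(o,str(c+i),(int((i+.5)*k)-8,8),0,.3,(0,255,0));cv2.line(o,(int((i+.5)*k),10),(int((i+.5)*k),16),(0,255,0))
    return o
cv2.imwrite("pics/c5.png",np.hstack([z(s,156,330,36,48),z(t,215,366,54,72)]))
E
```

```text
13.35 [ 392.01 -253.49   51.  ] [ 392.42 -253.88   51.71] [-0.17 -0.3  -1.22] 27.528655518506532
proj bush [[185.24 366.71]] [[262.7  385.39]] [[187.89 372.06]
 [182.65 361.46]]
scene bush_long_mid [(array([188.6, 366. ]), 0.51)]
scene pin_tip [(array([178.7, 358.6]), 0.61), (array([170.3, 336.1]), 0.42)]
top bush_long_mid []
top pin_tip []
```

View pics/c5.png

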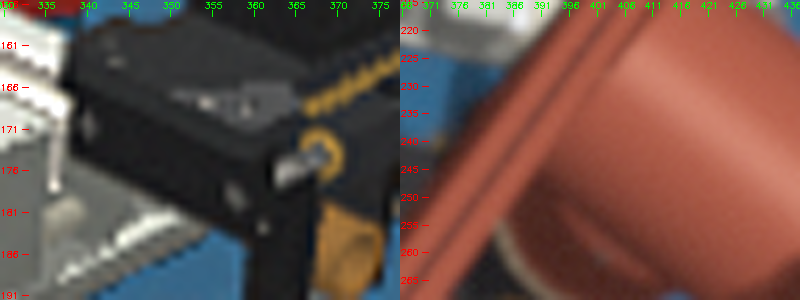

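The gripper hides the pin, but the bush's outer end shows at scene (187,372) against a predicted (188,372), so the scene calibration holds to about 1 px. Next I'll fit the pin's silhouette numerically in the initial pictures.

```bash
cat > fit.py <<'E'
from h import *
from scipy.ndimage import map_coordinates
np.set_printoptions(precision=2,suppress=True)
def edges(cam,A,B,r,n=25):
    """silhouette points of a cylinder A-B radius r, both sides (world)"""
    C=np.array(vision.camera_params(cam)["cam_to_world"])[:3,3]
    P=A+(B-A)*np.linspace(0,1,n)[:,None];a=(B-A)/np.linalg.norm(B-A)
    N=np.cross(C-P,a);N/=np.linalg.norm(N,axis=1)[:,None]
    V=np.cross(a,N);V*=np.sign((V*(C-P)).sum(1))[:,None];d=np.abs(((C-P)*V).sum(1))[:,None]
    return [P+r*(s*N*np.sqrt(1-(r/d)**2)+V*r/d) for s in(1,-1)],P
def score(cam,im,A,B,r):
    E,P=edges(cam,A,B,r);ax=proj(cam,P);out=[]
    for e in E:
        q=proj(cam,e);nn=q-ax;nn/=np.linalg.norm(nn,axis=1)[:,None]
        f=lambda k:np.array([map_coordinates(im[...,c],(q+k*nn).T,order=1,mode='nearest') for c in range(3)])
        out.append(np.abs((f(.8)-f(-.8)).mean(1)).sum())   # signed along the line: coherent edge only
    return out
def fit(cam,im,tip,yaws,lats,z,r,s0,s1):
    best=[]
    for y in yaws:
        u=np.array([np.cos(y),np.sin(y),0]);v=np.array([-u[1],u[0],0])
        for l in lats:
            T=np.array([*tip,z])+l*v
            sc=score(cam,im,T+s0*u,T+s1*u,r);best.append((min(sc)+.5*sum(sc),y,l,*(T[:2]),*sc))
    b=np.array(sorted(best,reverse=True)[:6]);return b
E
python3 - <<'E'
from fit import *
ims={c:cv2.imread(f"pics/{c}0.png").astype(float) for c in("scene","top")}
for c in ims: print(c);print(fit(c,ims[c],[430.6,-264],np.arange(-.4,-.15,.01),np.arange(-9,9.1,.5),70,9,8,42))
# tip profile along axis
for c,off in(("scene",0),("top",0)):
    for s in range(-12,13,2):
        pass
E
```

```text
sceneTraceback (most recent call last):
  File "<stdin>", line 3, in <module>
  File "fit.py", line 24, in fit
    sc=score(cam,im,T+s0*u,T+s1*u,r);best.append((min(sc)+.5*sum(sc),y,l,*(T[:2]),*sc))
  File "fit.py", line 12, in score
    E,P=edges(cam,A,B,r);ax=proj(cam,P);out=[]
        ~~~~~^^^^^^^^^^^
  File "fit.py", line 6, in edges
    C=np.array(vision.camera_params(cam)["cam_to_world"])[:3,3]
               ~~~~~~~~~~~~~~~~~~~~^^^^^
ValueError: time passes only in moves, steps and waits
```

```bash
sed -i 's/vision.camera_params(/cp(/' h.py fit.py; sed -i '2a import functools\n@functools.lru_cache(None)\ndef cp(c): return vision.camera_params(c)' h.py
python3 - <<'E'
from fit import *
ims={c:cv2.imread(f"pics/{c}0.png").astype(float) for c in("scene","top")}
for c in ims: print(c);print(fit(c,ims[c],[430.6,-264],np.arange(-.4,-.15,.02),np.arange(-9,9.1,1),70,9,8,42))
E
```

```text
scene
[[ 324.45   -0.4    -4.    429.04 -267.68  155.47  182.5 ]
 [ 324.08   -0.36   -5.    428.84 -268.68  158.91  171.43]
 [ 322.99   -0.32   -6.    428.71 -269.7   161.3   162.09]
 [ 322.5    -0.38   -5.    428.75 -268.64  169.43  158.53]
 [ 315.73   -0.18   -9.    428.99 -272.85  153.23  171.77]
 [ 312.77   -0.38   -4.    429.12 -267.71  143.83  194.04]]
top
[[ 316.58   -0.3     5.    432.08 -259.22  151.55  178.5 ]
 [ 316.42   -0.26    4.    431.63 -260.13  151.19  179.26]
 [ 314.82   -0.28    5.    431.98 -259.19  149.46  181.25]
 [ 313.11   -0.32    6.    432.49 -258.3   148.89  179.55]
 [ 313.05   -0.28    4.    431.71 -260.16  151.1   172.8 ]
 [ 312.93   -0.24    4.    431.55 -260.11  148.56  180.2 ]]
```

```bash
python3 - <<'E'
from fit import *
s=cv2.imread("pics/s5.png");yaw=-.266;u=np.array([np.cos(yaw),np.sin(yaw),0]);v=np.array([-u[1],u[0],0]);w=np.array([0,0,1.])
g=np.array([392.42,-253.88,70.71]);th=np.linspace(0,2*np.pi,90)[:,None]
circ=lambda s_,r:proj("scene",g+s_*u+r*(np.cos(th)*v+np.sin(th)*w))
r0,c0,h,W,k=176,356,24,30,20
o=cv2.resize(s[r0:r0+h,c0:c0+W],None,fx=k,fy=k,interpolation=cv2.INTER_CUBIC)
for sft,r in((-18,14),(-18,10),(18,14)):
    q=circ(sft,r);cv2.polylines(o,[np.int32(np.c_[(q[:,1]-c0+.5)*k,(q[:,0]-r0+.5)*k])],True,(0,255,0),1)
cv2.imwrite("pics/c6.png",o)
E
```

```text
(no output)
```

View pics/c6.png

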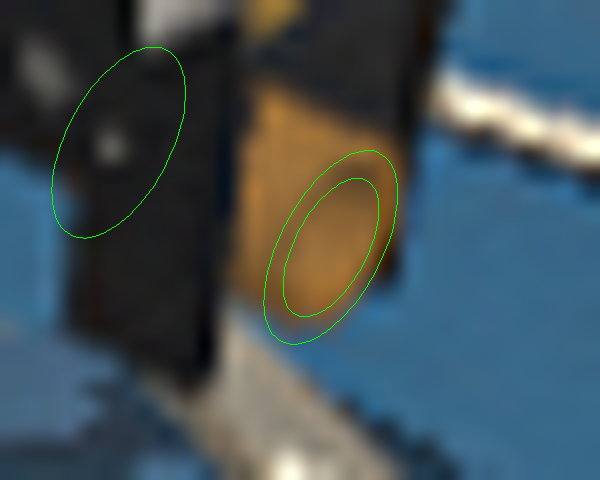

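```bash
python3 - <<'E'
from fit import *
ims={c:cv2.imread(f"pics/{c}0.png").astype(float) for c in("scene","top")}
u=np.array([np.cos(-.27),np.sin(-.27),0]);v=np.array([-u[1],u[0],0]);P=np.array([430.6,-264,70])
for c in ims:
    q=proj(c,[P,P+20*u,P+10*v]);a=q[1]-q[0];a/=np.linalg.norm(a);n=np.array([-a[1],a[0]]);print(c,"perp px per mm lateral",(q[2]-q[0])@n/10,"perp px per row",n[0])
print(fit("scene",ims["scene"],[430.6,-264],[-.3,-.28,-.26],np.arange(-9,9.1,.5),70,9,8,42)[:3])
for b in(.8,1.1):
  # scene corrected
  z=np.roll(ims["scene"],1,0)*b+ims["scene"]*(1-b) if b<=1 else ims["scene"]
print(telemetry.get_clock())
E
```

```text
scene perp px per mm lateral 0.21691739538897686 perp px per row 0.8950744487846295
top perp px per mm lateral 0.4270720443861619 perp px per row -0.1747744537171741
[[ 317.73   -0.3    -6.5   428.68 -270.21  162.32  157.71]
 [ 312.13   -0.28   -7.    428.67 -270.73  163.37  153.63]
 [ 311.58   -0.3    -6.    428.83 -269.73  149.57  174.46]]
13.65
```

```bash
cat >> h.py <<'E'
yaw=-.28;U=np.array([np.cos(yaw),np.sin(yaw),0]);V=np.array([-U[1],U[0],0])
TIP=np.array([430.6,-264,70.])
def at(s,l,dz=0): # bush centre s mm beyond the tip along +U (negative: before), lateral l
    return list(TIP+s*U+l*V+[0,0,dz-19])
def st():
    f=np.array(telemetry.get_contact_force());p=np.array(telemetry.get_tool_pos())-TIP+[0,0,19]
    m=np.array(telemetry.get_ft_torque())
    return np.array([p@U,p@V,p[2],f@U,f@V,f[2],m@U,m@V,m[2]])
E
python3 - <<'E'
from h import *
np.set_printoptions(precision=2,suppress=True,linewidth=150)
l=1.5
ctrl.move_to(at(-40,l),quat(yaw));ctrl.wait(.2);f0=st();print("base",f0)
for s in [-24,-20,-18,-16,-14,-12,-10]:
    ctrl.move_l(at(s,l),feed=40);a=st();print(s,telemetry.get_clock(),a)
    if np.abs((a-f0)[3:6]).max()>9: break
E
```

```text
base [-39.97   1.46  -0.01  -0.45  -0.16  -0.25   0.02   0.06   0.03]
-24 14.65 [-23.94   1.58  -0.11  -0.8   -0.34  -0.1    0.07   0.05   0.03]
-20 14.9 [-19.79   1.45   0.08   1.22  -0.67  -1.23   0.05   0.02   0.02]
-18 15.15 [-17.93   1.47   0.02   1.27   0.64  -0.9   -0.02  -0.01   0.03]
-16 15.4 [-16.05   1.64  -0.08  -0.48   0.76  -1.41   0.18   0.06  -0.  ]
-14 15.65 [-14.08   1.93  -0.14  -1.01   3.69  -0.44   0.51   0.14   0.05]
-12 15.9 [-12.09   1.94  -0.15  -0.9    4.03  -0.54   0.81   0.17   0.11]
-10 16.15 [-10.24   2.01  -0.19  -1.68   4.92   0.49   0.89   0.21   0.06]
```

The nose has entered. The lateral push of +V says the pin lies further to that side, so I'll follow the force.

```bash
python3 - <<'E'
from h import *
np.set_printoptions(precision=2,suppress=True,linewidth=150)
l=2.7;dz=0.
s=-10
while s<46:
    ctrl.move_l(at(s,l,dz),feed=40);a=st();print(round(s,1),round(l,2),round(dz,2),round(telemetry.get_clock(),2),a)
    if a[3]<-14 or np.abs(a[4:6]).max()>15: break
    l+=np.clip(.12*a[4],-.8,.8)
    dz+=np.clip(.1*(a[5]+.5),-.5,.5)
    s+=3 if s<0 else 5
    if s>35: s+=-1
E
```

```text
-10 2.7 0.0 16.4 [-9.51  2.19  0.25  0.2   0.5  -1.65  0.12 -0.03 -0.04]
-7 2.76 -0.11 16.65 [-6.51  2.39  0.12 -0.63 -0.37 -1.14  0.03  0.07  0.03]
-4 2.72 -0.18 16.9 [-3.71  2.57 -0.08 -0.04  0.07  0.22  0.04  0.06  0.01]
-1 2.72 -0.11 17.15 [-0.79  2.68 -0.06 -0.07 -0.28 -1.37  0.06 -0.01 -0.02]
2 2.69 -0.19 17.4 [ 2.2   2.66 -0.16  0.15 -0.29 -0.77  0.06  0.05 -0.05]
7 2.66 -0.22 17.68 [ 7.33  2.62 -0.13  0.38 -0.4  -0.96  0.04  0.05 -0.02]
12 2.61 -0.27 17.95 [12.32  2.56 -0.21  0.29  0.34 -1.71  0.02  0.04 -0.05]
17 2.65 -0.39 18.23 [17.34  2.63 -0.33  0.05  0.63 -0.23  0.08  0.01  0.03]
22 2.72 -0.36 18.5 [22.39  2.67 -0.28 -0.28  0.58 -1.15  0.11 -0.03  0.03]
27 2.79 -0.43 18.77 [27.4   2.74 -0.36 -0.04 -0.46 -0.92  0.11 -0.01 -0.02]
32 2.74 -0.47 19.05 [32.51  2.75 -0.38  0.46  1.24  0.43  0.2  -0.07  0.01]
36 2.89 -0.37 19.3 [36.37  2.78 -0.32  0.39  1.27 -0.33  0.13  0.    0.02]
40 3.04 -0.36 19.55 [39.32  3.17 -0.62 -3.98  0.77  2.05  0.15  0.72  0.08]
44 3.13 -0.1 19.8 [ 39.48   3.21  -0.82 -19.37  -0.6   13.09  -0.12   3.09   0.01]
```

The bush ran freely to the jaws and seated with 19 N at 39.4 mm past the tip estimate. Next I'll draw it off, rise, and compute the lens pose with the camera biases I learned at the pin.

```bash
python3 - <<'E'
from fit import *
from scipy.optimize import least_squares
np.set_printoptions(precision=2,suppress=True,linewidth=150)
ctrl.move_l(at(38,2.85,-.35),feed=60);print(st())
ctrl.move_l(at(-20,2.7,-.25),feed=90);print(st())
ctrl.move_l(at(-40,2.7,0),feed=100)
ctrl.move_l(at(-60,2.7,130),feed=200)
print(telemetry.get_clock(),st(),telemetry.get_finger_gap())
top=cv2.imread("pics/top0.png").astype(float)
for r in(15,16,17,18,19,20):
    print(r,fit("top",top,[614,-158],np.arange(-.6,-.25,.02),np.arange(-6,6.1,1),180,r,14,40)[:2])
th=np.linspace(0,2*np.pi,180)[:,None]
def res(p,y,b,t,raw=False):
    u=np.array([np.cos(y),np.sin(y),0]);v=np.array([-u[1],u[0],0])
    C=p+21*(np.cos(th)*v+np.sin(th)*np.array([0,0,1.]))
    s=proj("scene",C);q=proj("top",C)
    return np.array([s[:,1].max()-285.6,s[:,0].max()-147.7-b,q[:,1].min()-331.5-t,q[:,1].max()-351.1-t,q[:,0].max()-163.1])
for y in(-.42,-.47):
  for b,t in((0,0),(1,.6),(1.8,.6)):
    o=least_squares(res,[612,-158,180],args=(y,b,t),diff_step=1e-3);print(y,b,t,o.x,o.fun)
E
```

```text
[38.51  2.69 -0.22  0.59  0.68 -0.03  0.16  0.09 -0.02]
[-19.29   2.44   0.11   0.53  -0.41  -1.4    0.03   0.04  -0.05]
22.0 [-60.34   2.98 129.02   0.01  -0.57  -1.13   0.1    0.02  -0.07] 27.78481563854737
15 [[ 122.5    -0.3    -1.    613.7  -158.96   75.71   56.43]
 [ 122.01   -0.26   -2.    613.49 -159.93   77.33   55.56]]
16 [[ 132.35   -0.54    6.    617.08 -152.85   98.64   55.35]
 [ 131.66   -0.5     5.    616.4  -153.61   96.3    55.67]]
17 [[ 137.46   -0.52    6.    616.98 -152.79  106.5    56.14]
 [ 136.29   -0.48    5.    616.31 -153.57  101.78   56.94]]
18 [[ 129.78   -0.5     6.    616.88 -152.73   92.29   55.76]
 [ 128.86   -0.48    5.    616.31 -153.57   95.41   54.1 ]]
19 [[ 112.42   -0.48    6.    616.77 -152.68   62.58   54.09]
 [ 112.15   -0.44    5.    616.13 -153.48   57.15   55.72]]
20 [[  88.57   -0.26   -1.    613.74 -158.97   44.27   44.34]
 [  88.23   -0.48    6.    616.77 -152.68   45.27   43.73]]
-0.42 0 0 [ 611.24 -155.53  185.4 ] [-0.51 -0.17  0.77 -0.58  0.4 ]
-0.42 1 0.6 [ 612.4  -157.41  181.41] [-0.51 -0.17  0.81 -0.61  0.41]
-0.42 1.8 0.6 [ 612.99 -157.81  178.84] [-0.63 -0.2   0.85 -0.6   0.5 ]
-0.47 0 0 [ 612.04 -155.64  185.07] [-0.53 -0.18  0.95 -0.74  0.42]
-0.47 1 0.6 [ 613.2  -157.52  181.07] [-0.53 -0.18  0.98 -0.77  0.43]
-0.47 1.8 0.6 [ 613.79 -157.92  178.5 ] [-0.65 -0.21  1.03 -0.77  0.52]
```

```bash
cat >> h.py <<'E'
LY=-.475;LU=np.array([np.cos(LY),np.sin(LY),0]);LV=np.array([-LU[1],LU[0],0]);LENS=np.array([612.8,-157.7,180.5])
OFF=1.2
def lt(d,l=0,dz=0): return list(LENS-(d+OFF)*LU+l*LV+[0,0,dz-19])
E
python3 - <<'E'
from h import *
np.set_printoptions(precision=2,suppress=True,linewidth=150)
ctrl.move_to(lt(170,0,20),quat(LY))
ctrl.move_l(lt(100),feed=100);ctrl.wait(.4)
p=np.array(telemetry.get_tool_pos());print(telemetry.get_clock(),lt(100),p)
s=vision.get_image("scene");t=vision.get_image("top");cv2.imwrite("pics/s7.png",s);cv2.imwrite("pics/t7.png",t)
for c in("scene","top"):
  for l in("bush_long_mid","lens"): print(c,l,[(np.array(r["position"]),r["conf"]) for r in vision.pinpoint(c,l)])
g=p+[0,0,19]+OFF*LU;print(proj("scene",g),proj("top",g))
th=np.linspace(0,2*np.pi,90)[:,None]
def ov(cam,im,r0,c0,h,W,k):
    o=cv2.resize(im[r0:r0+h,c0:c0+W],None,fx=k,fy=k,interpolation=cv2.INTER_CUBIC)
    for C,r,col in((g-18*LU,14,(0,255,0)),(g-18*LU,10,(0,255,0)),(g+18*LU,14,(0,255,0)),(LENS,21,(0,0,255)),(LENS+92*LU,3,(0,0,255))):
        q=proj(cam,C+r*(np.cos(th)*LV+np.sin(th)*np.array([0,0,1.])));cv2.polylines(o,[np.int32(np.c_[(q[:,1]-c0+.5)*k,(q[:,0]-r0+.5)*k])],True,col,1)
    return o
cv2.imwrite("pics/c7.png",np.hstack([ov("scene",s,110,240,60,50,8),ov("top",t,110,310,80,66.67.__int__(),6)]))
E
```

```text
24.05 [np.float64(522.8035765717353), np.float64(-111.4173491454897), np.float64(161.5)] [ 522.78 -111.27  161.69]
scene bush_long_mid [(array([159.6, 298.1]), 0.69), (array([281.3, 256.6]), 0.31)]
scene lens []
top bush_long_mid [(array([199.4, 322.7]), 0.46)]
top lens []
[[156.77 298.52]] [[199.53 324.22]]
```

View pics/c7.png

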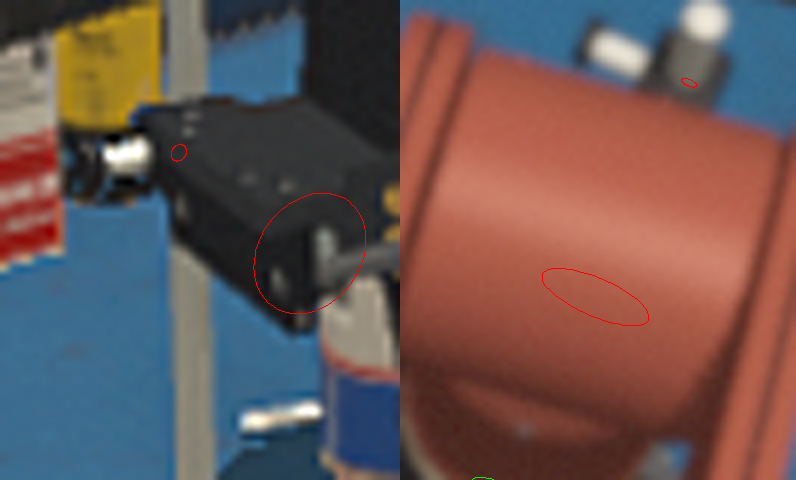

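```bash
python3 - <<'E'
from h import *
np.set_printoptions(precision=2,suppress=True,linewidth=150)
P=atz("top",(112.8,360.3),243);print("post top",P,"predicted",LENS+92*LU)
p=np.array([522.78,-111.27,161.69]);g=p+[0,0,19]+OFF*LU;th=np.linspace(0,2*np.pi,90)[:,None]
rings=[(g-18*LU,14,(0,255,0)),(g-18*LU,10,(0,255,0)),(g+18*LU,14,(0,255,0))];lr=[(LENS,21,(0,0,255)),(LENS,2,(0,0,255))]
def ov(cam,im,r0,c0,h,W,k,L):
    o=cv2.resize(im[r0:r0+h,c0:c0+W],None,fx=k,fy=k,interpolation=cv2.INTER_CUBIC)
    for C,r,col in L:
        q=proj(cam,C+r*(np.cos(th)*LV+np.sin(th)*np.array([0,0,1.])));cv2.polylines(o,[np.int32(np.c_[(q[:,1]-c0+.5)*k,(q[:,0]-r0+.5)*k])],True,col,1)
    return o
s7,s0,t0=[cv2.imread(f"pics/{n}.png") for n in("s7","scene0","top0")]
a=ov("scene",s7,143,285,25,25,16,rings);b=ov("scene",s0,125,262,25,25,16,lr);c=ov("top",t0,140,325,25,25,16,lr)
d=ov("top",t0,105,330,25,50,8,[(LENS+92*LU+[0,0,65],3,(0,0,255))]);d=cv2.copyMakeBorder(d,0,200,0,0,0)
cv2.imwrite("pics/c8.png",np.vstack([np.hstack([a,b]),np.hstack([c,d])])[:,:])
E
```

```text
post top [ 693.45 -196.35  243.  ] predicted [ 694.61 -199.78  180.5 ]
```

View pics/c8.png

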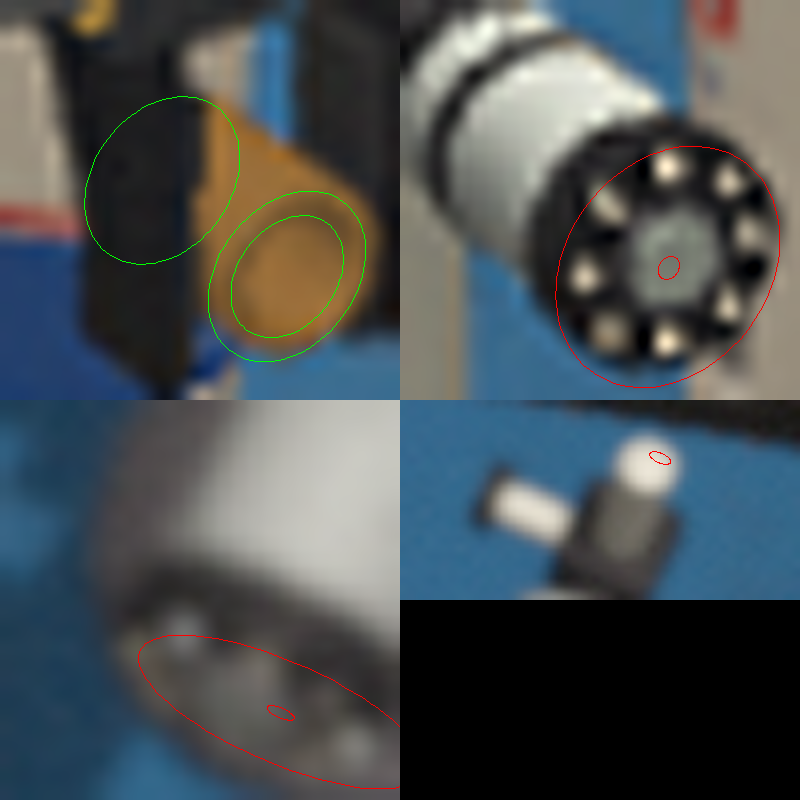

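In the scene view, the held bush and the lens are both offset from their projections by the same amount, about (−1 row, +0.4 col). Relative to each other they therefore agree to about 0.5 mm. The post top in the top view gives a 92 mm baseline, as specified, and a yaw of −0.48. I'll make a small final correction and hand in.

```bash
python3 - <<'E'
import h; from h import *
np.set_printoptions(precision=2,suppress=True)
LY=-.48;U_=np.array([np.cos(LY),np.sin(LY),0]);L=np.array([612,-156.3,181.2])
tgt=L-(100+OFF)*U_-[0,0,19]
ctrl.move_l(list(tgt),quat(LY),feed=30);ctrl.wait(.8)
print(tgt,np.array(telemetry.get_tool_pos()),np.abs(telemetry.get_joint_vel()).max(),telemetry.get_finger_gap(),np.array(telemetry.get_contact_force()))
vision.get_image("scene")
for l in("bush_long_mid","bush_short_mid","bush_thick_mid"): print(l,[(np.array(r["position"]),r["conf"]) for r in vision.pinpoint("scene",l)])
print(proj("scene",tgt+[0,0,19]+OFF*U_),telemetry.get_clock())
close_job()
E
```

```text
[ 522.24 -109.57  162.2 ] [ 522.24 -109.57  162.2 ] 0.0026984707888770493 27.395108056865237 [ 1.13 -0.32  0.16]
bush_long_mid [(array([159.9, 296.9]), 0.63)]
bush_short_mid [(array([282. , 255.5]), 0.66)]
bush_thick_mid [(array([258.6, 214.7]), 0.5)]
[[156.91 298.36]] 25.6
the job is handed in; nothing more can be done
```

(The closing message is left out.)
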